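Wake the micromanipulator controls

TASK

Wake up the micromanipulator from the four ivory control boxes on the base plate, in this order: first tip the rocker switch over by pressing its raised end right down, then push the round lock button in until it stays fully down, then press the long bar key fully in and let it come back up. Only press: do not lift the boxes or push them out of place, do not press the square key, and leave the dish, the bottle and the tip box where they stand.

Things in the scene. Friction and masses are not known exactly. Their poses are not given: they have to be found in the camera images.
- plate: Fixed grey base plate 170 (x) x 360 (y) x 8 mm on the bench; origin at the centre of its underside. The four control boxes stand on it side by side along its y axis in any order, 88 mm apart centre to centre, each slightly out of line.
- rocker_box: Round ivory control box, 76 mm diameter, 30 mm high, about 0.45 kg, loose on the plate, turned to any yaw; carries the light grey V-shaped rocker switch. Origin at the centre of its underside, z up.
- rocker (a joint): Light grey V-shaped rocker of two wings, each 32 mm long, 28 mm wide, 6 mm thick, tilting on a level pivot 37 mm above the underside of rocker_box and parallel to its y axis. Value in rad: -0.2 = the ribbed end (+x side of rocker_box) raised (start, within 0.03), +0.2 = ribbed end fully down, that wing lying flat. It stays where it is left; pressing its end takes about 4 N until the stop.
- rocker_end (a point): Point on top of the rocker's raised, ribbed wing, about 26 mm out from the pivot: the place to press. It sinks about 10 mm as the rocker goes over. Two low ribs (3 mm) run across this wing.
- lock_box: Ivory square control box 60 x 60 x 36 mm, about 0.45 kg, loose on the plate (not fixed); origin at the centre of its underside, z up. Carries the round lock button.
- lock (a joint): Round light grey lock button, 30 mm diameter: how far it is pushed in, m. Starts 0 to 0.001, stops at 0.008 (fully down). No spring: friction of 3.5 N holds it where it is left.
- lock_top (a point): Centre of the round button's flat top; stands 16 mm above the box's top (60 mm above the bench) when out, pressed straight down.
- bar_box: Ivory square control box 60 x 60 x 36 mm, about 0.45 kg, loose on the plate (not fixed); origin at the centre of its underside, z up. Carries the long bar key (the bar runs along the box's y axis).
- bar (a joint): Long light grey bar key, 18 x 50 mm: how far it is pressed, m. 0 = up, 0.006 = fully in. Spring return, 1.5 N at first touch, 5 N fully in.
- bar_top (a point): Centre of the bar key's flat top; stands 16 mm above the box's top (60 mm above the bench) when up, pressed straight down.
- square_box: Ivory square control box 60 x 60 x 36 mm, about 0.45 kg, loose on the plate (not fixed); origin at the centre of its underside, z up. Carries the square key, which is not to be pressed.
- square (a joint): Square light grey key, 30 x 30 mm, top 16 mm above its box: how far it is pressed, m. 0 = up, 0.006 = fully in. Spring return like the bar key. To be left alone.
- dish: Clear covered petri dish, 64 mm diameter, 15 mm high, loose on the bench between the robot and the plate; origin at the centre of its underside. Bystander.
- bottle: Small amber jar with white cap, 40 mm diameter, 75 mm high, loose on the bench just beyond the plate; origin at the centre of its underside. Bystander.
- tip_box: Pipette tip box, grey with clear lid, 120 x 80 x 57 mm, loose on the bench by the plate's right end (-y of the plate); origin at the centre of its underside. Bystander.

How it is judged (in metres and radians):
On the way, in this order (a step that is already met when the one before it is completed fails the run):
1. the rocker is tipped over, its ribbed end down (value of joint rocker above 0.14 rad), for 0.15 s.
2. the round lock button is pushed fully down (value of joint lock above 0.0065 m), for 0.15 s.
3. the bar key is pressed fully in (value of joint bar above 0.0045 m), for 0.1 s.
4. the bar key is up again (value of joint bar below 0.0015 m), for 0.1 s.
At the end, for the whole second after the job is handed in: Rocker over (above 0.14 rad, ribbed end down), lock button down (over 6.5 mm), bar key and square key up (under 1.5 mm); every control box within 15 mm and every bystander within 20 mm of where it started, at rest (value of joint rocker above 0.14 rad and value of joint lock above 0.0065 m and value of joint each of bar, square below 0.0015 m and distance of each of rocker_box, lock_box, bar_box, square_box from where it was at the start of the episode below 0.015 m and distance of each of dish, bottle, tip_box from where it was at the start of the episode below 0.02 m and linear speed of each of rocker_box, lock_box, bar_box, square_box, dish, bottle, tip_box below 0.02 m/s); the robot touches nothing.
It fails at once if the lock button is pushed before the rocker is over (value of joint lock above 0.004 m and value of joint rocker below 0.1 rad).
It fails at once if the bar key is pressed before the rocker is over and the lock button down (value of joint bar above 0.003 m and (value of joint rocker below 0.1 rad or value of joint lock below 0.006 m)).
It fails at once if the square key is pressed (value of joint square above 0.003 m).
It fails at once if a control box is pushed more than 15 mm out of place, lifted 8 mm or tipped (distance of any of rocker_box, lock_box, bar_box, square_box from where it was at the start of the episode above 0.015 m or height (world z) of any of rocker_box, lock_box, bar_box, square_box above 0.016 m or angle between any of rocker_box, lock_box, bar_box, square_box's own z axis and vertical above 0.2 rad).
It fails at once if the dish, bottle or tip box is moved more than 20 mm, lifted or knocked over (distance of any of dish, bottle, tip_box from where it was at the start of the episode above 0.02 m or height (world z) of any of dish, bottle, tip_box above 0.01 m or angle between any of dish, bottle, tip_box's own z axis and vertical above 0.4 rad).
It also fails if it takes over 43 s, if anything falls off the work surface, if the arm or the gripper's body presses on something with over 40 N, if the wrist force passes 120 N, or if a joint passes its speed limit or range.

ROBOT

A 6-joint arm with a two-finger parallel gripper is mounted at the origin on the work surface. World frame = base frame: x ahead of the robot, y to its left, z up, the work surface at z = 0. Lengths are in mm, angles in degrees, forces in N, time in s.
With the tool pointing down it reaches from about 300 to 850 mm from the base axis. Payload 4.2 kg.
Tool frame: the origin (TCP) lies at the very end of the fingers, on their centre line; the grasp point (between the pads) lies 19 mm behind it (env.grip_point_offset is the distance from the TCP to the grasp point, in mm); z points along the fingers, y is the line along which they close (so a half turn about z gives the same grasp; the last joint's range is limited). The gripper opens to 91 mm and grips with 3 to 60 N. Pads are 32 mm wide; open, the fingers measure 118 mm over their backs; the gripper's body (76 mm by 178 mm) begins 60 mm behind the grasp point.
Start: joints at [73.682, 18.312, 89.639, -0, 72.044, -1.146], TCP at [150.489, 554.974, 213.976] pointing down, gripper open.
Joint ranges: [-177.97, 177.97], [-48.28, 115.42], [12.27, 149.76], [-77.06, 257.06], [2.81, 150.46], [-146.56, 146.56]. Speed limits (degrees/s): [147.25, 147.25, 180, 180, 180, 180].

INTERFACE

Orientations are given as [roll, pitch, yaw] about the fixed x, y, z axes, in that order (R = Rz(yaw) Ry(pitch) Rx(roll)).
In Python, from workcell import env gives the robot as it stands. The module is installed in compiled form; this text tells all that it offers.
- The arm moves only by the tool arm_command, never from a script. Its argument "rows" is a list of rows, each an object with "delta_pos": the shift along the tool's x, y, z in mm, a list of three; "roll": the turn about the tool's z in units of 5 degrees (1.0 is 5 degrees); "jaw": the opening in per cent of the stroke, from 0 (shut) to 100 (fully open). A call has 1 to 20 rows; each row is the pose to reach, as a shift and turn from the pose commanded when the call began, along the tool's axes at that moment; what a row does not reach only later rows make up. A row lasts 1/12 s, in which the tool goes at most 41.7 mm and 7.16 degrees, less where a joint would pass 70% of its speed; a pose out of reach is approached as far as the arm can. A call with a gripper value outside its range is refused whole. The fingers move at their own pace and stop on an object; "squeeze" is the grip in N (left out, the last holds). Time passes only in rows, so rows that repeat a pose let the fingers close. It gives the time, the measured TCP pose, the force, the opening and the grip force at its end, in the units of the state.
- env.state(): the state, without advancing time (a new reading comes with each control period).
- env.grab_frame(name): name is "scene" or "top"; returns a dict with "img" (480x640x3 uint8, blue, green, red), "z_map" (480x640 float32, mm along the optical axis (not along the pixel's ray), 0 where there is no reading), "fov_y" (degrees; the focal length in pixels is half the picture's height over the tangent of half this angle, whatever the lens; pixels are square), "cx", "cy" (the principal point, pixels), "dist" ([k1, k2, p1, p2, k3] as OpenCV has them; the pictures are not rectified), "R" (3x3) and "t" (3): a world point X has camera coordinates R X + t. Camera axes: x right, y down, z forward; pixel columns grow to the right and rows downward; lengths in mm; the calibration is good to about 2 mm. A picture is of the moment at which its call begins.
- env.job_done(): hands the job in; it is judged then, once.
The state is a dict: "time_s": time; "qpos": joint angles; "qvel": joint speeds; "effort": joint torques, N m; "ee_pos": TCP position; "ee_rot": TCP orientation; "force": force on the tool from outside, world axes, zero at the start; "torque": the same for the moment, N m; "gripper_width": finger opening in mm; "gripper_force": force on a finger pad.
Only numpy, scipy, OpenCV 4.12 (cv2) and the standard library are available. Lean on these libraries where they do the work, as an engineer would, in place of code of your own. Each camera call takes 0.05 s, during which the arm holds its last target. There are 200 camera calls.

## Working session

There is one attempt and no reset: what is moved stays moved. The work goes in short steps, Python scripts to look and compute and a tool call to move; the robot and the scene stay as the last step left them, time stands still between calls to the robot, and variables do not carry over. Pictures are saved under pics/ and viewed, at most 10 in all, crops included, and the job is handed in when it is done.

Besides the shell and the picture viewer there is one more tool, called after "Emit:" by a JSON object that holds its "api" and its "payload". arm_command: Moves the arm, as the interface text tells. Its arguments: {"type":"object","properties":{"rows":{"type":"array"},"squeeze":{"type":"number"}},"required":["rows"]}

```bash
mkdir -p pics
cat > h.py <<'E'
import cv2,numpy as np,pickle
from workcell import env
def grab(n,tag):
    f=env.grab_frame(n); cv2.imwrite(f'pics/{tag}.png',f['img']); pickle.dump(f,open(f'{tag}.pkl','wb')); return f
def K(f):
    F=240/np.tan(np.radians(f['fov_y'])/2); return np.array([[F,0,f['cx']],[0,F,f['cy']],[0,0,1]])
def ray(f,px,z):
    u=cv2.undistortPoints(np.array(px,float).reshape(-1,1,2),K(f),np.array(f['dist'],float)).reshape(-1,2)
    d=np.c_[u,np.ones(len(u))]@np.array(f['R']); c=-np.array(f['R']).T@np.array(f['t'])
    return c+d*((z-c[2])/d[:,2])[:,None]
def cloud(f):
    v,u=np.mgrid[:480,:640]; p=np.stack([u.ravel(),v.ravel()],1).astype(float)
    q=cv2.undistortPoints(p.reshape(-1,1,2),K(f),np.array(f['dist'],float)).reshape(-1,2)
    z=f['z_map'].ravel()[:,None]; X=(np.c_[q,np.ones(len(q))]*z-np.array(f['t']).ravel())@np.array(f['R'])
    X[z[:,0]==0]=np.nan
    return X.reshape(480,640,3)
E
python3 - <<'E'
from h import *
for n in('scene','top'):
    f=grab(n,n+'0'); print(n,-np.array(f['R']).T@np.array(f['t']),f['fov_y'],f['dist'])
print(env.state())
E
```

```text
scene [1177.84191176 -212.37229324  743.51992845] 45.05805848998006 [-0.00322652  0.          0.          0.          0.        ]
top [ 336.53342258  -32.55925919 1106.55344406] 42.47561828561787 [-0.13994606  0.          0.          0.          0.        ]
{'time_s': 0.1, 'qpos': array([ 7.36829434e+01,  1.83475540e+01,  8.96990974e+01,  4.25948250e-04,
        7.20408695e+01, -1.14634244e+00]), 'qvel': array([ 0.05929324, -0.12519518, -0.19329986,  0.08437955,  0.00624504,
       -0.00917995]), 'effort': array([ 2.07475678e-03, -4.13330376e+01, -2.32508093e+01,  7.30226515e-02,
        4.22166951e-02, -6.70569989e-05]), 'ee_pos': array([150.35489992, 554.54667762, 213.21073831]), 'ee_rot': array([-1.79912505e+02, -2.15586259e-03,  1.64829153e+02]), 'force': array([ 0.35429218, -0.29778442, -0.00819701]), 'torque': array([-0.02830638, -0.01289664, -0.00189367]), 'gripper_force': 0.0, 'gripper_width': 91.27323531693577}
```

View pics/top0.png

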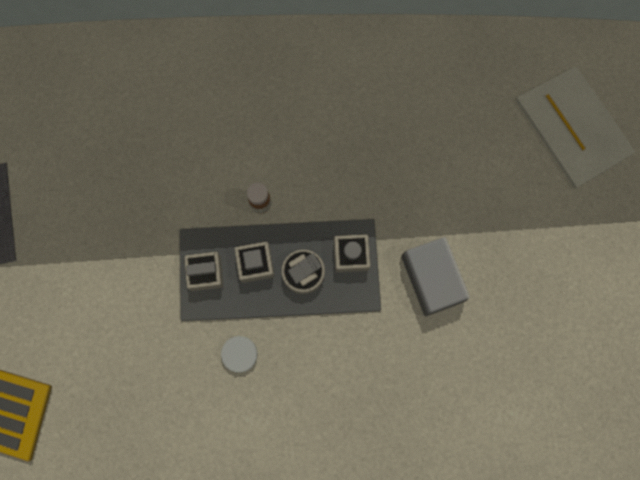

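View pics/scene0.png

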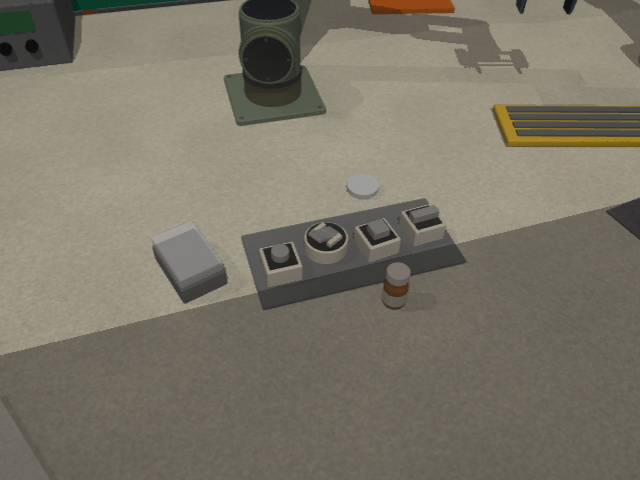

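Top view: bar box is at (202,270), square at (254,261), rocker at (303,271), lock at (352,252), dish at (239,355), bottle at (258,195) and tip box at (435,275). The scene view agrees. Next I'll measure positions and enlarge the rocker.

Run:
```python
from h import *
t=pickle.load(open('top0.pkl','rb'));s=pickle.load(open('scene0.pkl','rb'))
a=cv2.resize(t['img'][245:297,277:329],(390,390),interpolation=cv2.INTER_CUBIC)
b=cv2.resize(s['img'][214:266,300:352],(390,390),interpolation=cv2.INTER_CUBIC)
cv2.imwrite('pics/crop.png',cv2.convertScaleAbs(np.hstack([a,b]),alpha=1.5))
C=cloud(t)
for n,p in dict(bar=(202,270),sq=(254,259),rock=(303,271),lock=(352,250),bottle=(258,193),tip=(435,275),dish=(239,355),pl=(230,300)).items():
    print(n,C[p[1],p[0]].round(1),ray(t,[p],60)[0].round(1))
for n,p in dict(bar=(425,214),sq=(377,229),rock=(325,237),lock=(280,252)).items(): print(n,ray(s,[p],60)[0].round(1),cloud(s)[p[1],p[0]].round(1))
# rocker heights, and key masks from cloud
np.set_printoptions(linewidth=250)
print(C[256:288:2,288:322:2,2].round(0).astype(int))
for n,(u,v) in dict(bar=(202,270),sq=(254,259),lock=(352,250)).items():
    P=C[v-25:v+25,u-25:u+25].reshape(-1,3); P=P[(P[:,2]>53)&(P[:,2]<70)]
    print(n,len(P),P.mean(0).round(1),cv2.minAreaRect(P[:,:2].astype(np.float32)))
```

```text
bar [513.8 159.3  59.6] [513.7 159.3  60. ]
sq [531.5  69.2  62.4] [532.   69.4  60. ]
rock [511.9 -14.7  48.3] [510.  -14.9  60. ]
lock [ 545.7 -100.    59.7] [ 545.6 -100.    60. ]
bottle [645.9  62.   75. ] [650.4  63.3  60. ]
tip [ 500.  -242.6   58.3] [ 499.7 -242.3   60. ]
dish [369.7  99.1  16.6] [368.3  93.9  60. ]
pl [467.4 116.9   9.4] [461.4 110.   60. ]
bar [523.6 162.4  60. ] [522.  163.4  58.3]
sq [538.3  70.   60. ] [538.5  69.9  60.2]
rock [535.1 -19.8  60. ] [530.1 -18.2  54.6]
lock [550.1 -99.1  60. ] [549.6 -99.1  59.5]
[[                  38                   41                   41                   36                   40                   42                   48                   46                   53                   39                   57
                    62                   62                   62                   37                   39                   12]
 [                  38                   39                   39                   37                   50                   47                   48                   48                   49   
[... 4984 characters left out ...]
                41                   41                   41                   37                   39                   39
  -9223372036854775808                   39                   38                   39                   19                    8]]
bar 320 [516.7 161.6  60.6] ((517.2387084960938, 161.90997314453125), (18.827302932739258, 51.13603210449219), 7.260441303253174)
sq 311 [532.1  72.5  60.7] ((533.113037109375, 72.8481674194336), (31.20984649658203, 30.019739151000977), 9.82642936706543)
lock 234 [546.  -99.8  60.7] ((546.7158813476562, -100.07088470458984), (28.10599136352539, 28.944074630737305), 89.1547622680664)<stdin>:12: RuntimeWarning: invalid value encountered in cast
```

View pics/crop.png

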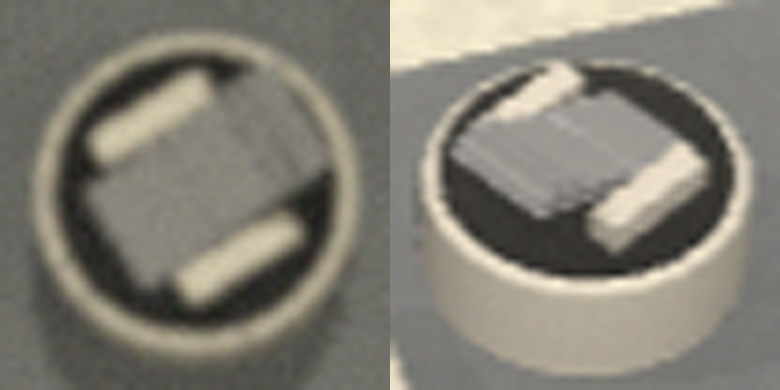

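Enlarged, the ribbed raised wing is at the upper right of the top view (about (316,260) in the full image), between two ivory cheeks. Next I'll work out its direction and end point.

Run:
```python
from h import *
t=pickle.load(open('top0.pkl','rb'));C=cloud(t)
crop=t['img'][240:302,272:334].astype(int)
# ivory: brighter & warm; cheeks vs rim
sc=crop[...,2]-crop[...,0]; m=((sc>18)&(crop[...,2]>110)).astype(np.uint8)
n,l,st,ce=cv2.connectedComponentsWithStats(m)
for i in range(1,n):
    if st[i,4]<20: continue
    p=np.argwhere(l==i)[:,::-1]+[272,240]; big=st[i,2]>30
    W=ray(t,p,38 if big else 50)
    if big:
        print('rim',st[i],cv2.minEnclosingCircle(W[:,:2].astype(np.float32)))
    else: print('cheek',st[i],W.mean(0).round(1),cv2.minAreaRect(W[:,:2].astype(np.float32)), np.nanmedian(C[p[:,1],p[:,0],2]))
P=C[245:297,277:329].reshape(-1,3);c=np.array([516,-15.])
d=P[:,:2]-c
for it in range(2):
    th=np.radians(-58) if it==0 else th
    a=np.array([np.cos(th),np.sin(th)]);b=np.array([-a[1],a[0]])
    s=(np.abs(d@b)<11)&(d@a>6)&(d@a<26)&(P[:,2]>40)
    g=np.linalg.lstsq(np.c_[d[s],np.ones(s.sum())],P[s,2],rcond=None)[0]; th=np.arctan2(g[1],g[0]); print('wing',s.sum(),np.degrees(th),g)
# wing end: high points
h=P[(P[:,2]>54)&(np.hypot(*d.T)<40)]; print('high',len(h),h.mean(0),cv2.minAreaRect(h[:,:2].astype(np.float32)))
```

```text
cheek [18 15 15 11 63] [530.6  -4.1  50. ] ((530.3988647460938, -3.870547294616699), (6.922024250030518, 28.057533264160156), 31.801368713378906) 47.81304466648447
cheek [29 35 15 10 65] [497.7 -22.7  50. ] ((498.3775634765625, -23.295740127563477), (7.75590705871582, 26.969722747802734), 31.552478790283203) 48.56505767298219
wing 147 -57.221912443368865 [ 0.23545493 -0.36566158 50.47509971]
wing 148 -56.07836838942967 [ 0.23564662 -0.35039333 50.61441138]
high 193 [524.87354256 -30.59836028  58.43684959] ((522.718505859375, -24.793699264526367), (29.09967803955078, 33.79452896118164), 30.18038558959961)
```

Emit:
{"api": "arm_command", "payload": {"rows": [{"delta_pos":[0,0,0],"roll":1.4,"jaw":0},{"delta_pos":[0,0,0],"roll":2.8,"jaw":0},{"delta_pos":[0,0,0],"roll":4.2,"jaw":0},{"delta_pos":[0,0,0],"roll":5.6,"jaw":0}], "squeeze": 10}}

```text
time_s: 0.43
ee_pos: [150.4, 554.7, 213.4]
ee_rot: [-179.9, 0.0, 136.5]
force: [-0.3, 0.2, 1.2]
gripper_width: 67.4
gripper_force: 0.0
```

Emit:
{"api": "arm_command", "payload": {"rows": [{"delta_pos":[-170,-42,25],"roll":5.2,"jaw":0},{"delta_pos":[-170,-42,25],"roll":5.2,"jaw":0},{"delta_pos":[-170,-42,25],"roll":5.2,"jaw":0},{"delta_pos":[-170,-42,25],"roll":5.2,"jaw":0},{"delta_pos":[-340,-84,50],"roll":10.4,"jaw":0},{"delta_pos":[-340,-84,50],"roll":10.4,"jaw":0},{"delta_pos":[-340,-84,50],"roll":10.4,"jaw":0},{"delta_pos":[-340,-84,50],"roll":10.4,"jaw":0},{"delta_pos":[-510,-126,75],"roll":15.6,"jaw":0},{"delta_pos":[-510,-126,75],"roll":15.6,"jaw":0},{"delta_pos":[-510,-126,75],"roll":15.6,"jaw":0},{"delta_pos":[-510,-126,75],"roll":15.6,"jaw":0},{"delta_pos":[-685,-169,100],"roll":20.9,"jaw":0},{"delta_pos":[-685,-169,100],"roll":20.9,"jaw":0},{"delta_pos":[-685,-169,100],"roll":20.9,"jaw":0},{"delta_pos":[-685,-169,100],"roll":20.9,"jaw":0},{"delta_pos":[-685,-169,100],"roll":20.9,"jaw":0},{"delta_pos":[-685,-169,100],"roll":20.9,"jaw":0},{"delta_pos":[-685,-169,100],"roll":20.9,"jaw":0},{"delta_pos":[-685,-169,100],"roll":20.9,"jaw":0}]}}

```text
time_s: 2.1
ee_pos: [533.6, -36.8, 113.4]
ee_rot: [-179.9, 0.1, 32.3]
force: [0.1, -0.1, 1.3]
gripper_width: 0.8
gripper_force: 0.0
```

Emit:
{"api": "arm_command", "payload": {"rows": [{"delta_pos":[-2,1,20],"roll":0,"jaw":0},{"delta_pos":[-2,1,40],"roll":0,"jaw":0},{"delta_pos":[-2,1,42],"roll":0,"jaw":0},{"delta_pos":[-2,1,42],"roll":0,"jaw":0}]}}

```text
time_s: 2.43
ee_pos: [531.6, -37.4, 71.4]
ee_rot: [-179.9, 0.1, 32.4]
force: [0.4, -0.8, 1.0]
gripper_width: 0.7
gripper_force: 0.0
```

Run:
```python
from h import *
s=grab('scene','s1'); t=grab('top','t1'); print(env.state()['ee_pos'])
a=cv2.resize(s['img'][180:290,270:380],(400,400),interpolation=cv2.INTER_CUBIC)
b=cv2.resize(t['img'][225:305,263:343],(400,400),interpolation=cv2.INTER_CUBIC)
cv2.imwrite('pics/crop1.png',cv2.convertScaleAbs(np.hstack([a,b]),alpha=1.4))
```

```text
[533.5602854  -37.95312696  72.95266935]
```

View pics/crop1.png

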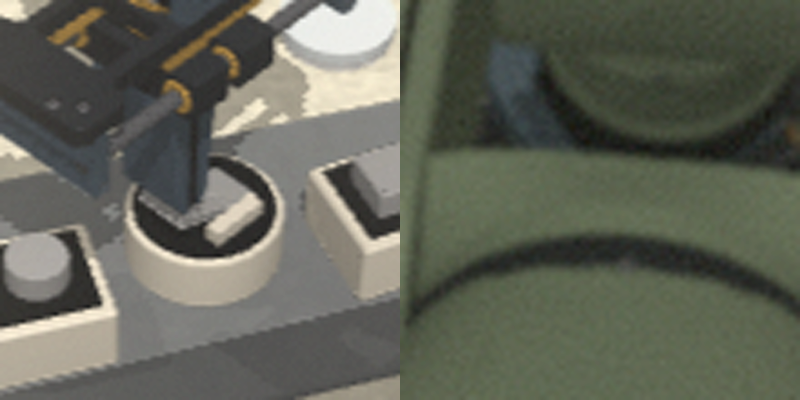

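The closed fingers stand over the ribbed wing in the scene crop, with the tip near (185,210). Pressing gently now.

Emit:
{"api": "arm_command", "payload": {"rows": [{"delta_pos":[0,0,3],"roll":0,"jaw":0},{"delta_pos":[0,0,6],"roll":0,"jaw":0},{"delta_pos":[0,0,8],"roll":0,"jaw":0},{"delta_pos":[0,0,10],"roll":0,"jaw":0},{"delta_pos":[0,0,12],"roll":0,"jaw":0},{"delta_pos":[0,0,14],"roll":0,"jaw":0},{"delta_pos":[0,0,14],"roll":0,"jaw":0}]}}

```text
time_s: 3.12
ee_pos: [534.0, -39.7, 58.3]
ee_rot: [179.9, -0.0, 32.4]
force: [1.0, -2.5, 2.3]
gripper_width: 0.4
gripper_force: 1.8
```

Emit:
{"api": "arm_command", "payload": {"rows": [{"delta_pos":[0,0,1.5],"roll":0,"jaw":0},{"delta_pos":[0,0,3],"roll":0,"jaw":0},{"delta_pos":[0,0,4.5],"roll":0,"jaw":0},{"delta_pos":[0,0,6],"roll":0,"jaw":0},{"delta_pos":[0,0,6],"roll":0,"jaw":0}]}}

```text
time_s: 3.53
ee_pos: [535.3, -40.6, 52.9]
ee_rot: [179.7, -0.1, 32.4]
force: [1.5, -7.1, 4.7]
gripper_width: 0.6
gripper_force: 3.7
```

Emit:
{"api": "arm_command", "payload": {"rows": [{"delta_pos":[0,0,1],"roll":0,"jaw":0},{"delta_pos":[0,0,2],"roll":0,"jaw":0},{"delta_pos":[0,0,3],"roll":0,"jaw":0},{"delta_pos":[0,0,3],"roll":0,"jaw":0}]}}

```text
time_s: 3.87
ee_pos: [535.6, -40.4, 49.9]
ee_rot: [179.7, -0.2, 32.4]
force: [1.9, -6.4, 3.9]
gripper_width: 0.3
gripper_force: 3.7
```

Run:
```python
from h import *
s=grab('scene','s2'); x=env.state();print(x['ee_pos'],x['force'])
b=pickle.load(open('s1.pkl','rb'))
f=lambda i:cv2.resize(i['img'][200:280,290:370],(400,400),interpolation=cv2.INTER_CUBIC)
cv2.imwrite('pics/crop2.png',cv2.convertScaleAbs(np.hstack([f(b),f(s)]),alpha=1.4))
```

```text
[535.60515262 -40.37102424  49.93689086] [ 2.54289015 -5.26817185  3.78663149]
```

View pics/crop2.png

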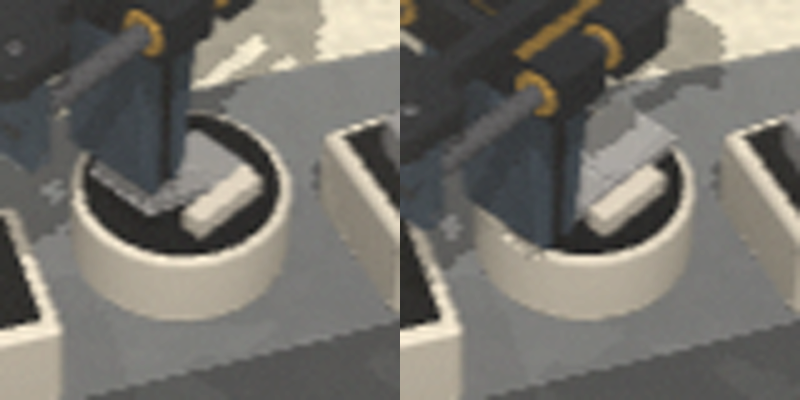

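The far wing is rising in the right half, so the rocker is tipping, and the box hasn't moved. Pressing on until the force rises.

Emit:
{"api": "arm_command", "payload": {"rows": [{"delta_pos":[0,0,1],"roll":0,"jaw":0},{"delta_pos":[0,0,2],"roll":0,"jaw":0},{"delta_pos":[0,0,2],"roll":0,"jaw":0}]}}

```text
time_s: 4.17
ee_pos: [535.9, -40.5, 48.8]
ee_rot: [179.7, -0.2, 32.4]
force: [2.2, -6.2, 10.7]
gripper_width: 0.6
gripper_force: 4.9
```

Emit:
{"api": "arm_command", "payload": {"rows": [{"delta_pos":[0,0,1],"roll":0,"jaw":0},{"delta_pos":[0,0,1],"roll":0,"jaw":0},{"delta_pos":[0,0,1],"roll":0,"jaw":0}]}}

```text
time_s: 4.42
ee_pos: [536.3, -40.6, 48.2]
ee_rot: [179.6, -0.3, 32.4]
force: [1.3, -6.9, 11.2]
gripper_width: 0.5
gripper_force: 5.6
```

Emit:
{"api": "arm_command", "payload": {"rows": [{"delta_pos":[0,0,1],"roll":0,"jaw":0},{"delta_pos":[0,0,-5],"roll":0,"jaw":0},{"delta_pos":[0,0,-15],"roll":0,"jaw":0},{"delta_pos":[0,0,-35],"roll":0,"jaw":0},{"delta_pos":[30,12,-52],"roll":0,"jaw":0},{"delta_pos":[60,24,-52],"roll":0,"jaw":0},{"delta_pos":[60,24,-52],"roll":0,"jaw":0}]}}

```text
time_s: 5.0
ee_pos: [603.0, -25.9, 99.6]
ee_rot: [179.8, -0.5, 32.4]
force: [0.2, 0.0, 0.7]
gripper_width: 0.5
gripper_force: 0.0
```

Run:
```python
from h import *
s=grab('scene','s3'); x=env.state();print(x['ee_pos'],x['force'])
b=pickle.load(open('scene0.pkl','rb'))
f=lambda i:cv2.resize(i['img'][200:280,290:370],(400,400),interpolation=cv2.INTER_CUBIC)
cv2.imwrite('pics/crop3.png',cv2.convertScaleAbs(np.hstack([f(b),f(s)]),alpha=1.4))
```

```text
[599.06959094 -26.20098018  98.21046433] [-0.94581927 -0.00980362 -0.66300395]
```

View pics/crop3.png

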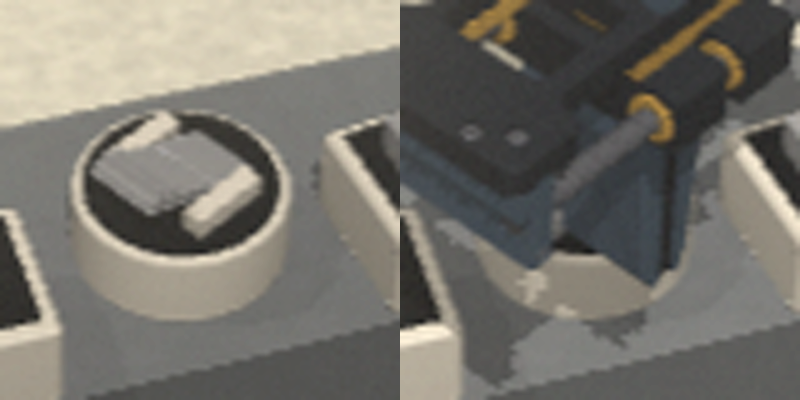

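The gripper hides the rocker here. I'll move to the lock and check again from there.

Emit:
{"api": "arm_command", "payload": {"rows": [{"delta_pos":[-40,17,0],"roll":0,"jaw":0},{"delta_pos":[-76,32,0],"roll":0,"jaw":0},{"delta_pos":[-84,35,0],"roll":0,"jaw":0},{"delta_pos":[-84,35,10],"roll":0,"jaw":0},{"delta_pos":[-84,35,20],"roll":0,"jaw":0},{"delta_pos":[-84,35,20],"roll":0,"jaw":0},{"delta_pos":[-84,35,20],"roll":0,"jaw":0}]}}

```text
time_s: 5.63
ee_pos: [544.2, -100.4, 76.6]
ee_rot: [-179.9, 0.1, 32.4]
force: [-0.0, 0.1, -0.1]
gripper_width: 0.2
gripper_force: 0.0
```

Run:
```python
from h import *
s=grab('scene','s4'); x=env.state();print(x['ee_pos'],x['force'])
f=lambda i,a,c:cv2.resize(i['img'][200:280,a:a+80],(400,400),interpolation=cv2.INTER_CUBIC)
cv2.imwrite('pics/crop4.png',cv2.convertScaleAbs(np.hstack([f(s,240,0),f(s,290,0)]),alpha=1.4))
```

```text
[ 544.75693278 -100.50218801   77.24016631] [-0.39135992 -0.46067633  0.09832443]
```

View pics/crop4.png

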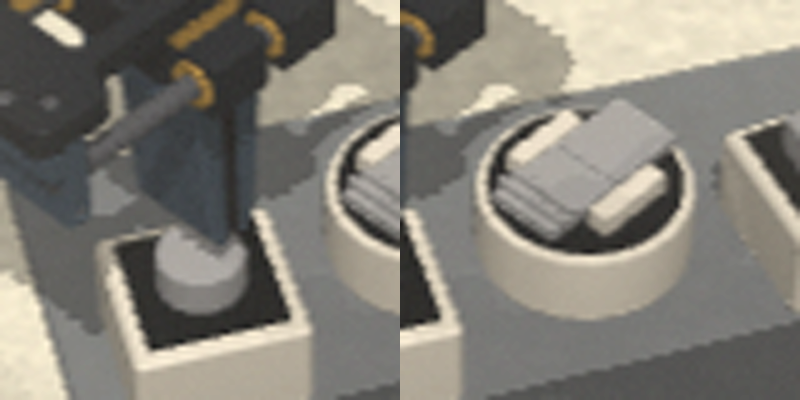

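The rocker is over: the ribbed wing lies flat and the plain wing is raised. The fingers are above the lock button, so I'll push it.

Emit:
{"api": "arm_command", "payload": {"rows": [{"delta_pos":[2,1,5],"roll":0,"jaw":0},{"delta_pos":[2,1,10],"roll":0,"jaw":0},{"delta_pos":[2,1,14],"roll":0,"jaw":0},{"delta_pos":[2,1,16],"roll":0,"jaw":0},{"delta_pos":[2,1,18],"roll":0,"jaw":0},{"delta_pos":[2,1,20],"roll":0,"jaw":0},{"delta_pos":[2,1,22],"roll":0,"jaw":0},{"delta_pos":[2,1,24],"roll":0,"jaw":0},{"delta_pos":[2,1,24],"roll":0,"jaw":0}]}}

```text
time_s: 6.43
ee_pos: [546.7, -101.3, 53.7]
ee_rot: [-180.0, -0.0, 32.3]
force: [-0.3, -0.3, 0.7]
gripper_width: 0.2
gripper_force: 0.0
```

Emit:
{"api": "arm_command", "payload": {"rows": [{"delta_pos":[0,0,1],"roll":0,"jaw":0},{"delta_pos":[0,0,2],"roll":0,"jaw":0},{"delta_pos":[0,0,3],"roll":0,"jaw":0},{"delta_pos":[0,0,4],"roll":0,"jaw":0}]}}

```text
time_s: 6.77
ee_pos: [546.9, -101.4, 52.1]
ee_rot: [180.0, -0.0, 32.3]
force: [-6.3, 1.7, 24.0]
gripper_width: 0.5
gripper_force: 12.1
```

The force rose to 24 N at z = 52, so the lock is at its stop. Holding, lifting, then moving over to the bar key.

Emit:
{"api": "arm_command", "payload": {"rows": [{"delta_pos":[0,0,0],"roll":0,"jaw":0},{"delta_pos":[0,0,0],"roll":0,"jaw":0},{"delta_pos":[0,0,-10],"roll":0,"jaw":0},{"delta_pos":[0,0,-30],"roll":0,"jaw":0},{"delta_pos":[0,0,-50],"roll":0,"jaw":0},{"delta_pos":[16,-33,-50],"roll":0,"jaw":0},{"delta_pos":[32,-66,-50],"roll":0,"jaw":0},{"delta_pos":[48,-99,-50],"roll":0,"jaw":0},{"delta_pos":[64,-132,-50],"roll":0,"jaw":0},{"delta_pos":[80,-165,-50],"roll":0,"jaw":0},{"delta_pos":[96,-198,-50],"roll":0,"jaw":0},{"delta_pos":[110,-224,-50],"roll":0,"jaw":0},{"delta_pos":[116,-237,-50],"roll":0,"jaw":0},{"delta_pos":[116,-237,-40],"roll":0,"jaw":0},{"delta_pos":[116,-237,-28],"roll":0,"jaw":0},{"delta_pos":[116,-237,-28],"roll":0,"jaw":0},{"delta_pos":[116,-237,-28],"roll":0,"jaw":0}]}}

```text
time_s: 8.18
ee_pos: [517.6, 160.0, 77.0]
ee_rot: [-180.0, 0.1, 32.3]
force: [-0.2, 0.5, 0.3]
gripper_width: 0.5
gripper_force: 0.0
```

Run:
```python
from h import *
s=grab('scene','s5'); x=env.state();print(x['ee_pos'],x['force'])
f=lambda i,a,b:cv2.resize(i['img'][b:b+80,a:a+80],(400,400),interpolation=cv2.INTER_CUBIC)
cv2.imwrite('pics/crop5.png',cv2.convertScaleAbs(np.hstack([f(s,240,215),f(s,380,180)]),alpha=1.4))
```

```text
[518.19059434 160.14643069  77.67723335] [-0.16178546  0.29396248  0.59788316]
```

View pics/crop5.png

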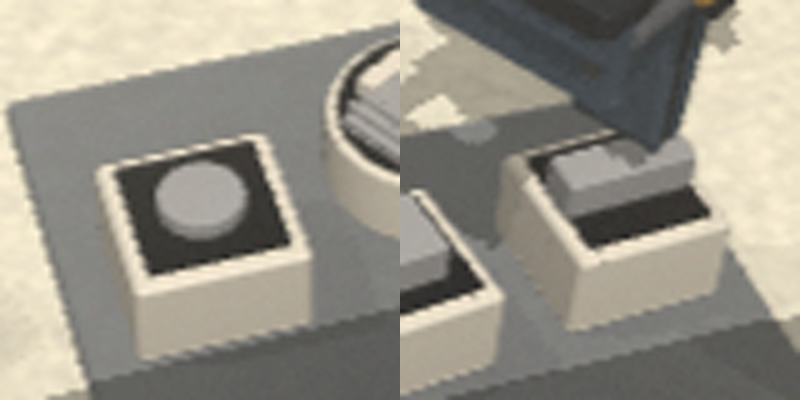

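The lock button now stands low in its box (left half), and the fingers are over the bar key (right half). Pressing the bar.

Emit:
{"api": "arm_command", "payload": {"rows": [{"delta_pos":[0,0,5],"roll":0,"jaw":0},{"delta_pos":[0,0,10],"roll":0,"jaw":0},{"delta_pos":[0,0,14],"roll":0,"jaw":0},{"delta_pos":[0,0,16],"roll":0,"jaw":0},{"delta_pos":[0,0,18],"roll":0,"jaw":0},{"delta_pos":[0,0,20],"roll":0,"jaw":0},{"delta_pos":[0,0,22],"roll":0,"jaw":0},{"delta_pos":[0,0,24],"roll":0,"jaw":0},{"delta_pos":[0,0,24],"roll":0,"jaw":0}]}}

```text
time_s: 8.98
ee_pos: [517.9, 160.8, 54.4]
ee_rot: [180.0, 0.0, 32.3]
force: [-2.3, -2.1, 5.6]
gripper_width: 0.0
gripper_force: 2.4
```

Emit:
{"api": "arm_command", "payload": {"rows": [{"delta_pos":[0,0,1],"roll":0,"jaw":0},{"delta_pos":[0,0,2],"roll":0,"jaw":0},{"delta_pos":[0,0,3],"roll":0,"jaw":0},{"delta_pos":[0,0,3],"roll":0,"jaw":0}]}}

```text
time_s: 9.32
ee_pos: [518.0, 160.8, 54.0]
ee_rot: [180.0, -0.0, 32.3]
force: [-6.5, -3.6, 21.2]
gripper_width: 0.4
gripper_force: 11.3
```

The bar is at its stop (21 N). Releasing it and moving up clear.

Emit:
{"api": "arm_command", "payload": {"rows": [{"delta_pos":[0,0,0],"roll":0,"jaw":0},{"delta_pos":[0,0,-5],"roll":0,"jaw":0},{"delta_pos":[0,0,-20],"roll":0,"jaw":0},{"delta_pos":[0,0,-50],"roll":0,"jaw":0},{"delta_pos":[0,0,-90],"roll":0,"jaw":0},{"delta_pos":[35,-20,-110],"roll":0,"jaw":0},{"delta_pos":[60,-50,-110],"roll":0,"jaw":0},{"delta_pos":[80,-80,-110],"roll":0,"jaw":0},{"delta_pos":[80,-110,-110],"roll":0,"jaw":0},{"delta_pos":[80,-140,-110],"roll":0,"jaw":0},{"delta_pos":[80,-140,-110],"roll":0,"jaw":0},{"delta_pos":[80,-140,-110],"roll":0,"jaw":0},{"delta_pos":[80,-140,-110],"roll":0,"jaw":0}]}}

```text
time_s: 10.4
ee_pos: [511.0, 321.9, 160.7]
ee_rot: [180.0, -0.0, 32.4]
force: [0.7, -0.2, -0.3]
gripper_width: 0.8
gripper_force: 0.0
```

Run:
```python
from h import *
s=grab('scene','s6'); x=env.state();print(x['ee_pos'],x['force'])
cv2.imwrite('pics/crop6.png',cv2.convertScaleAbs(cv2.resize(s['img'][170:310,230:470],(792,462),interpolation=cv2.INTER_CUBIC),alpha=1.4))
```

```text
[511.19612352 321.4435818  160.82832995] [ 0.09746672 -0.34194065 -0.48793173]
```

View pics/crop6.png

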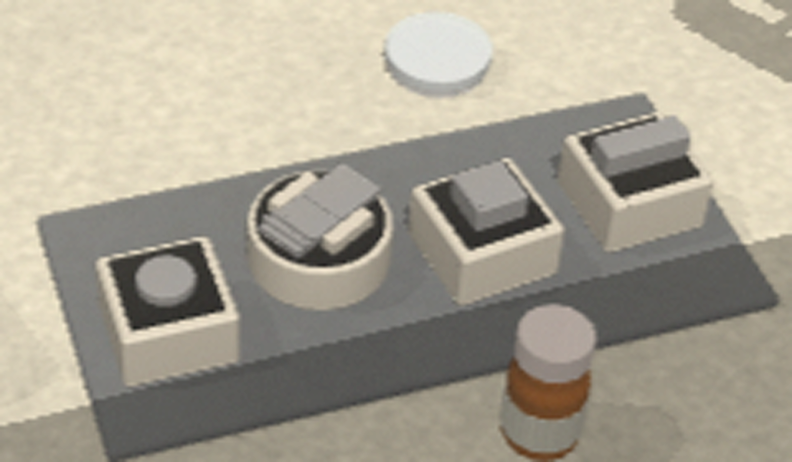

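The rocker is over (320,215), the lock is down (165,280), and the bar (640,145) and square (487,195) are up. Nothing has moved out of place, so I'm handing in.

```bash
python3 -c "
from workcell import env
print(env.job_done())"
```

```text
the job is handed in; nothing more can be done
None
```

The job is handed in at about 10.5 s of the 43 s limit: rocker tipped over, lock button pushed fully down, bar key pressed and back up, in that order, and the last picture shows nothing out of place; no verdict came back.

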